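# Unpin the shoehorn and slip it out of its half-covered box

### The job

On the entrance cabinet a shoehorn lies in the long wooden box, its blade under the fixed cover and its eye locked by the knobbed pin. Draw the pin out, park it upright and fully down in the notch of the small wooden block beside the box and let go of it; then take the shoehorn by its handle, tilt it and slip it diagonally out through the open end of the box. Finish while holding the shoehorn still in the gripper, all of it at least 5 cm above the top of the box and touching nothing else, with the pin still parked and the other things not disturbed.

Things in the scene. Friction and masses are not known exactly. Their poses are not given: they have to be found in the camera images.
- case: Long wooden box, fixed: 270 along x, 150 along y, 74 mm high. Origin at table height under the middle of its opening; z up. Walls 10 mm thick, outer faces at x = -200 and +70, y = -75 and +75 mm; floor 8 mm thick. Open on top only for x -60..+60, y -65..+65 mm. The shoehorn lies in it along x at y = 0, its eye at +x, its underside 22 mm above the table.
- cover_edge (a point): Middle of the top edge of the box's fixed cover board, at x = -60 mm, 74 mm above the table; axes as the box's. The cover (8 mm thick, underside 66 mm high) runs from here to the box's -x end; beneath it is only the floor.
- bore (a point): Mouth of the pin's bore (12 mm wide, 14 mm deep) in the 30 x 24 x 14 mm block on the box floor under the shoehorn's eye, at x = +32 mm in the box, 22 mm above the table; axes as the box's. A second block, 14 x 18 x 14 mm, at x = -58 mm, carries the shoehorn's middle.
- horn_grip (a point): Shoehorn (loose, about 0.12 kg), 222 mm long: handle 18 wide, 14 mm thick with a 30 x 28 mm eye plate (14 mm hole); steel blade 100 long, 36 wide, up to 9 mm thick. This grasp point is mid-handle, 7 mm above the underside, 62 mm from the eye end, 160 mm from the blade end; it starts at x = -15 mm in the box, 29 mm high. x points to the eye end, z up. Balance: about 27 mm to -x.
- horn_eye (a point): Tip of the shoehorn's eye end, centre of the end face; axes as horn_grip. At the start x = +47 mm in the box frame.
- horn_blade (a point): Tip of the shoehorn's blade, 2.5 mm above its underside, under the cover at the start (x = -175 mm in the box frame); axes as horn_grip.
- horn: The shoehorn itself; origin on its underside, 50 mm from horn_grip towards the blade, half-way along; axes as horn_grip.
- pin_knob (a point): Pin (loose, 0.03 kg), upright, steel, 62 mm tall: shank 8 mm across, 26 mm long; on it a flange 22 mm across, 5 mm thick, then a knob 16 mm across, 29 mm tall. This point is on the axis, 46 mm above the foot, 20 mm above the flange's underside, 16 mm below the top; z up. It starts 56 mm above the table, flange lying on the shoehorn's eye; lifted 30 mm it is free.
- pin_foot (a point): Foot of the pin's shank, on its axis; 10 mm above the table at the start.
- pin: The pin itself, origin at the foot of the shank; z along its axis.
- notch (a point): Parking place in the small fixed wooden block (56 along x, 50 along y, 46 mm high) left or right of the box, axes as the box's. Point: centre of the block's top, 46 mm above the table. The notch is a slot 13 mm wide (y), full height, from x = -12 mm to the open side x = +28 mm. The pin can be lowered in from above near this point until its flange lies on the block.
- coaster: Blue tile coaster, fixed, 88 mm square, 8 mm thick, on the other side of the box from the notched block. Not to be used.
- vase: Bystander: cobalt glass vase, loose, 80 mm across, 175 mm tall; origin under its base.
- tin: Bystander: steel tin with twist cap, loose, 55 mm across, 60 mm tall, beyond the open end of the box; origin under its base.
- clipper: Bystander: plastic nail clipper, loose, 62 x 13 mm, 16 mm high, lying on the box's cover; origin under its middle.
- brush: Bystander: shoe brush, loose, 150 x 50 x 44 mm; origin under its middle.
- bowl: Bystander: white bowl, loose, 110 mm across, 45 mm high; origin under its base.
- polish: Bystander: amber jar with black cap, loose, 60 mm across, 55 mm tall; origin under its base.
Mind the look-alikes: they are no part of the job. Of the things shaped like the part that bears notch, the wooden one is meant.

How it is judged:
By the outcome, as a careful person would: the job done as asked, in the order asked, and still so for the second after the job is handed in, while the arm keeps its last pose, push and grip.
It also fails if it takes over 45 s, if anything falls off the work surface, if the arm or the gripper's body presses on something with over 40 N, if the wrist force passes 120 N, or if a joint passes its speed limit or range.

### The arm

A 6-joint arm with a two-finger parallel gripper is mounted at the origin on the work surface. World frame = base frame: x ahead of the robot, y to its left, z up, the work surface at z = 0. Lengths are in mm, angles in degrees, forces in N, time in s.
With the tool pointing down it reaches from about 350 to 850 mm from the base axis. Payload 8.1 kg.
Tool frame: the origin (TCP) lies between the finger pads; the fingertips stand 14 mm ahead of it and the grasp point (between the pads) lies 5 mm behind it; z points along the fingers, x is the direction in which the jaws open and shut, and the axes are right-handed (so a half turn about z gives the same grasp; the last joint's range is limited). The gripper opens to 85 mm and grips with 20 to 120 N. Pads are 22 mm wide; open, the fingers measure 114 mm over their backs; the gripper's body (76 mm by 85 mm) begins 54 mm behind the grasp point. The pads swing forward as they close: fully open they stand 13 mm farther back than shut.
Start: joints at [-76.914, 7.471, 85.268, -0, 87.261, -4.893], TCP at [185.225, -570.699, 245.292] pointing down, gripper open.
Joint ranges: [-169.43, 169.43], [-51.17, 129.36], [1.28, 143.12], [-76.62, 256.62], [0, 156.53], [-152.29, 152.29]. Speed limits (degrees/s): [136.94, 136.94, 159.86, 180, 180, 180].

### API

Orientations are given as [roll, pitch, yaw] about the fixed x, y, z axes, in that order (R = Rz(yaw) Ry(pitch) Rx(roll)).
In Python, from bench import r, vision, job gives the robot as it stands.
- The arm moves only by the tool send_rows, never from a script. Its arguments are lists of equal length, an entry for each row: "dp": the shift along the world's x, y, z in mm, a list of three; "rot": the turn, a rotation vector about the world's x, y, z in rad, a list of three. In form: {"dp": [[tx, ty, tz], ...], "rot": [[wx, wy, wz], ...]}. A call has 1 to 5 rows; each row is the pose to reach, as a shift and turn from the pose commanded when the call began; what a row does not reach only later rows make up. A row lasts 1/8 s, in which the tool goes at most 62.5 mm and 10.7 degrees, less where a joint would pass 70% of its speed; a pose out of reach is approached as far as the arm can. A call with a gripper value outside its range is refused whole. "jaw" is the finger opening in mm, from 0 to 85.4, set as the call begins (left out, the last holds). The fingers move at their own pace and stop on an object; "force" is the grip in N (left out, the last holds). Time passes only in rows, so rows that repeat a pose let the fingers close. It gives the time, the measured TCP pose, the force and the opening at its end, in the units of the state.
- r.sense(): the state, without advancing time (a new reading comes with each control period).
- vision.snapshot(name): name is "scene" or "top" or "wrist"; returns a dict with "pixels" (480x640x3 uint8, red, green, blue), "depth" (480x640 float32, mm along the optical axis (not along the pixel's ray), 0 where there is no reading), "intrinsics" (3x3 intrinsics, pixels), "world_from_camera" (4x4, takes a point from camera to world coordinates); the wrist camera has in their place "T_tool_cam" (4x4, takes a point from camera to tool coordinates, whose origin is the TCP and whose axes are the tool frame's). Camera axes: x right, y down, z forward; pixel columns grow to the right and rows downward; lengths in mm; the calibration is good to about 2 mm. A picture is of the moment at which its call begins: read the wrist's pose just before it.
- job.hand_in(): hands the job in, once; it reports no verdict.
The state is a dict: "time": time; "joint_pos": joint angles; "qd": joint speeds; "joint_efforts": joint torques, N m; "tool_pos": TCP position; "tcp_rot": TCP orientation; "ft_force": force on the tool from outside, world axes, zero at the start; "wrist_torque": the same for the moment, N m; "finger_gap": finger opening in mm.
Only numpy, scipy, OpenCV 4.12 (cv2) and the standard library are available. Lean on these libraries where they do the work, as an engineer would, in place of code of your own. Each camera call takes 0.05 s, during which the arm holds its last target.

## Working session

There is one attempt and no reset: what is moved stays moved. The work goes in short steps, Python scripts to look and compute and a tool call to move; the robot and the scene stay as the last step left them, time stands still between calls to the robot, and variables do not carry over. Pictures are saved under pics/ and viewed, and the job is handed in when it is done.

Besides the shell and the picture viewer there is one more tool, called after "Emit:" by a JSON object that holds its "name" and its "arguments", one argument or row to a line. send_rows: Moves the arm, as the interface text tells. Its arguments: {"type":"object","properties":{"dp":{"type":"array"},"rot":{"type":"array"},"jaw":{"type":"number"},"force":{"type":"number"}},"required":["dp","rot"]}

```bash
ls; mkdir -p pics; python3 - <<'E'
from bench import r, vision, job
import cv2,pickle
s=r.sense();print(s)
for n in ["scene","top","wrist"]:
    d=vision.snapshot(n);pickle.dump(d,open(f"{n}0.pkl","wb"))
    cv2.imwrite(f"pics/{n}0.png",d["pixels"][:,:,::-1])
    print(n,d["intrinsics"].tolist(), d.get("world_from_camera",d.get("T_tool_cam")).tolist())
E
```

```text
pics
{'time': 0.0, 'joint_pos': array([-7.69148076e+01,  7.51579382e+00,  8.53276473e+01, -2.43824600e-03,
        8.72617712e+01, -4.89287590e+00]), 'qd': array([-0.12168893, -0.05161736, -0.00455549,  0.02789507,  0.04813397,
        0.00196897]), 'joint_efforts': array([-4.20913175e-04, -5.69409120e+01, -5.00546551e+01, -1.36977692e-04,
        1.50619989e-02,  3.55508902e-06]), 'tool_pos': array([ 185.08378605, -570.19939621,  244.25290036]), 'tcp_rot': array([-1.79993452e+02,  1.05036650e-01, -7.20218070e+01]), 'ft_force': array([-0.01812835,  0.2862718 , -0.75408189]), 'wrist_torque': array([-0.00198106,  0.01119437, -0.06004588]), 'finger_gap': 85.17878645146978}
scene [[500.9593663828479, 0.0, 321.3375241258908], [0.0, 500.9593663828479, 242.14782816042901], [0.0, 0.0, 1.0]] [[-0.3750013205727658, 0.6860415622671582, -0.6234749268500843, 1188.5462619339808], [0.9269550767557925, 0.26928035293357677, -0.2612324198881728, 279.8560876065597], [-0.01132674910748566, -0.6758957511081163, -0.7369101969634094, 865.5515746025617], [0.0, 0.0, 0.0, 1.0]]
top [[500.34335121591494, 0.0, 321.6004988931133], [0.0, 500.34335121591494, 240.66175935591517], [0.0, 0.0, 1.0]] [[-0.07080538456321193, -0.9757339110246276, 0.20719539665117997, 268.9607403003449], [-0.9974900796778133, 0.06933853154860675, -0.014342558594353209, 11.417495256213156], [-0.0003721037560557992, -0.20769088309135525, -0.9781944380436476, 1364.3571866557797], [0.0, 0.0, 0.0, 1.0]]
wrist [[364.6628252185321, 0.0, 318.8891789062806], [0.0, 364.6628252185321, 243.0321931957164], [0.0, 0.0, 1.0]] [[0.999999910318949, -0.00041479822925581287, -8.546649048199482e-05, -1.837227154354748], [0.00042213270647774575, 0.9599653504950615, 0.28011845289603665, -71.73568733820828], [-3.414776875197338e-05, -0.2801184638529206, 0.9599654395042602, -128.13690248388187], [0.0, 0.0, 0.0, 1.0]]
```

View pics/scene0.png

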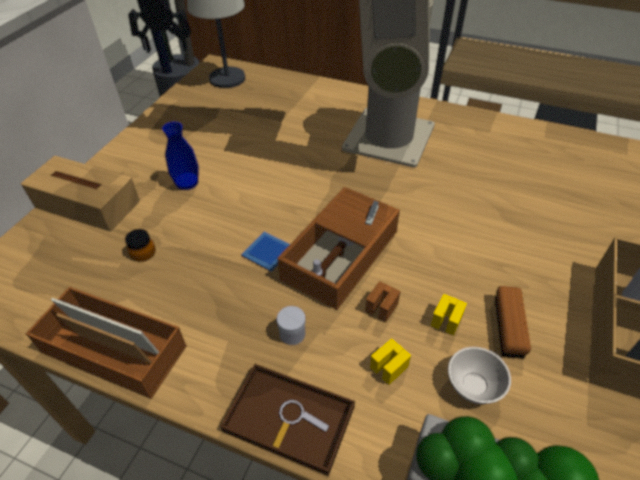

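View pics/top0.png

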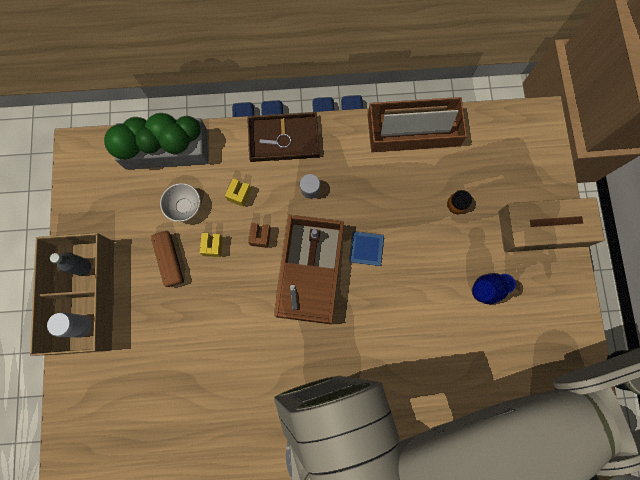

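View pics/wrist0.png

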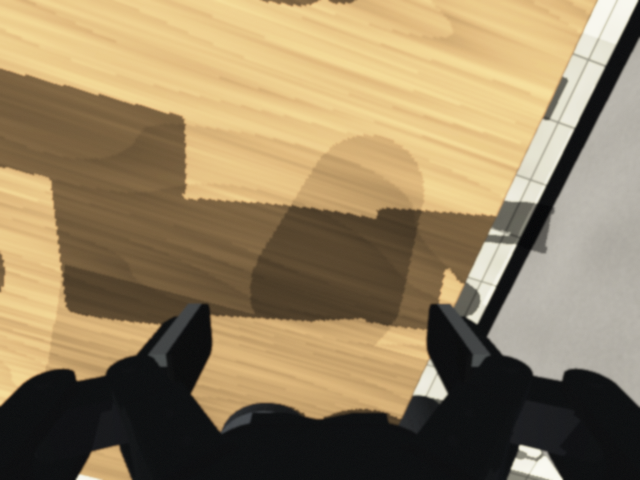

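The top view shows the box at (310,268), with its open end up (away from the robot) and the pin at (315,235). There are three notched blocks: wooden at (260,234), yellow at (210,244) and yellow at (238,190). The wooden one fits. I'll enlarge and measure.

```bash
cat > h.py <<'E'
import numpy as np,cv2,pickle
def load(n): return pickle.load(open(n+".pkl","rb"))
def cloud(d,T=None):
    K=d["intrinsics"];T=d["world_from_camera"] if T is None else T
    v,u=np.mgrid[:480,:640];z=d["depth"].astype(float)
    P=np.stack([(u-K[0,2])*z/K[0,0],(v-K[1,2])*z/K[1,1],z],-1)
    W=P@T[:3,:3].T+T[:3,3]; W[z==0]=np.nan
    return W
def proj(d,p,T=None):
    K=d["intrinsics"];T=d["world_from_camera"] if T is None else T
    q=np.linalg.inv(T)@np.append(p,1); return (K@q[:3])[:2]/q[2]
def ray(d,u,v,z,T=None):
    K=d["intrinsics"];T=d["world_from_camera"] if T is None else T
    k=T[:3,:3]@np.array([(u-K[0,2])/K[0,0],(v-K[1,2])/K[1,1],1]);o=T[:3,3]
    return o+k*(z-o[2])/k[2]
E
python3 - <<'E'
from h import *
d=load("top0");W=cloud(d)
im=d["pixels"][:,:,::-1]
c=im[170:340,190:400];cv2.imwrite("pics/crop0.png",cv2.resize(c,None,fx=3.5,fy=3.5,interpolation=cv2.INTER_CUBIC))
# table check
print("table",np.nanmedian(W[300:330,100:200,2]))
def reg(zlo,zhi,u0,u1,v0,v1):
    m=np.zeros((480,640),bool);m[v0:v1,u0:u1]=True
    m&=(W[...,2]>zlo)&(W[...,2]<zhi);return m
m=reg(66,84,265,350,205,330);P=W[m][:,:2].astype(np.float32)
m1=m.astype(np.uint8)
print("box",cv2.minAreaRect(P),np.median(W[m][:,2]), cv2.boxPoints(cv2.minAreaRect(P)))
m=reg(40,52,245,275,215,252);P=W[m][:,:2].astype(np.float32)
print("block",cv2.minAreaRect(P),np.median(W[m][:,2]),cv2.boxPoints(cv2.minAreaRect(P)))
E
```

```text
table 2.2833434148524248
box ((474.8392028808594, 29.686866760253906), (150.10171508789062, 271.17889404296875), 78.75856018066406) 75.32041470461468 [[327.22043  -17.491776]
 [593.1966   -70.356415]
 [622.458     76.86551 ]
 [356.4818   129.73015 ]]
block ((580.4300537109375, 161.34487915039062), (50.84309768676758, 57.66256332397461), 78.96808624267578) 47.05532041777417 [[547.26697 141.91013]
 [603.864   130.87607]
 [613.59314 180.77963]
 [556.9961  191.81369]]
```

View pics/crop0.png

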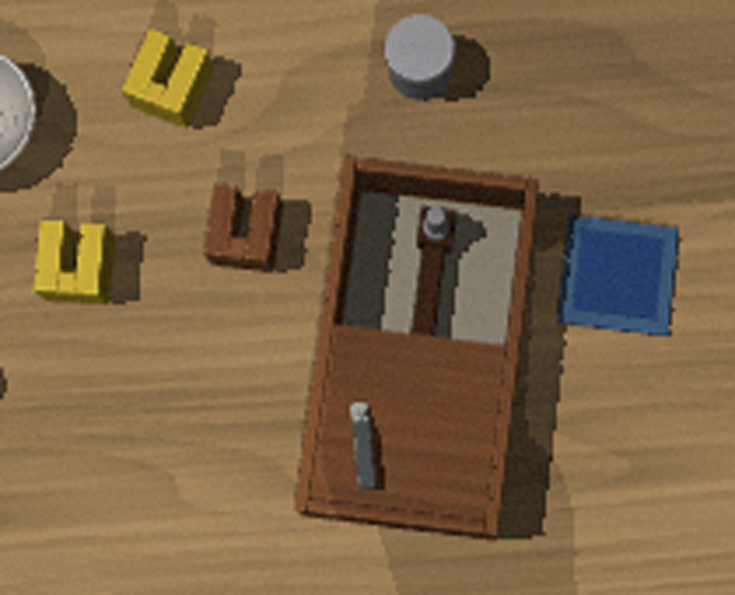

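```bash
python3 - <<'E'
from h import *
a=np.deg2rad(-11.2);R=np.array([[np.cos(a),-np.sin(a),0],[np.sin(a),np.cos(a),0],[0,0,1]])
C=np.array([474.84,29.69,0]);O=C+R@[65,0,0]; print("O",O)
N=np.array([580.43,161.34,0])
B=lambda x,y,z:O+R@np.array([x,y,z])
pts={ 'knobtop':B(32,0,72),'flange':B(32,0,41),'gripTop':B(-15,0,36),'cover':B(-60,0,74),'c1':B(70,75,74),'c2':B(70,-75,74),'c3':B(-200,75,74),'c4':B(-200,-75,74),
 'notch':N+[0,0,46],'n1':N+R@[28,6.5,46],'n2':N+R@[28,-6.5,46],'n3':N+R@[-12,0,46],'n4':N+R@[-28,25,46],'n5':N+R@[28,-25,46]}
for n,(u0,u1,v0,v1,f) in {'top':(235,355,195,330,4.4),'scene':(240,420,180,330,4)}.items():
    d=load(n+"0");im=cv2.resize(d["pixels"][v0:v1,u0:u1,::-1],None,fx=f,fy=f,interpolation=cv2.INTER_CUBIC)
    for k,p in pts.items():
        q=(proj(d,p)-[u0,v0]+.5)*f
        cv2.drawMarker(im,tuple(int(x) for x in q),(0,255,0),0,9,1)
    cv2.imwrite(f"pics/ov_{n}.png",im)
    W=cloud(d)
    # pin top from depth
    Q=(W-O)@R; m=(abs(Q[...,0]-32)<16)&(abs(Q[...,1])<16)&(Q[...,2]>60)&(Q[...,2]<85)
    print(n,"pin",m.sum(),Q[m].mean(0), Q[m].min(0),Q[m].max(0))
    m=(abs(Q[...,0]+20)<25)&(abs(Q[...,1])<16)&(Q[...,2]>30)&(Q[...,2]<45)
    print(n,"handle",m.sum(),Q[m].mean(0),Q[m].min(0),Q[m].max(0))
    m=(Q[...,0]>-195)&(Q[...,0]<-60)&(abs(Q[...,1])<75)&(Q[...,2]>81)&(Q[...,2]<100)
    print(n,"clip",m.sum(),Q[m].min(0),Q[m].max(0))
    m=(Q[...,0]>72)&(Q[...,0]<170)&(abs(Q[...,1])<75)&(Q[...,2]>40)&(Q[...,2]<80)
    print(n,"tin",m.sum(),Q[m].min(0),Q[m].max(0))
    m=(abs(Q[...,0]-5)<45)&(abs(Q[...,1]-70)<2.5)&(Q[...,2]>60)
    print(n,"rimz",np.median(Q[m],0))
E
```

```text
O [538.6020851   17.06476717   0.        ]
top pin 28 [30.23596733 -0.15897582 72.40280301] [23.11542004 -6.00669353 62.70102819] [37.63774279  5.41856276 78.3605738 ]
top handle 119 [-20.25289473  -0.17224421  37.15475938] [-44.39028038  -9.12742536  31.14721602] [ 4.20368181  8.74355559 43.73308705]
top clip 154 [-189.37769238  -66.17543382   81.01715625] [-64.54795098  72.86632103  95.10484335]
top tin 204 [139.52792173   3.1511207   41.35706701] [169.98717569  56.2617185   68.74082637]
top rimz [ 4.87634582 70.12516124 75.08352542]
scene pin 55 [35.94726595  0.54900675 68.25079136] [26.71426054 -7.2910675  61.53286986] [41.72799759  6.78628197 73.7977927 ]
scene handle 151 [-19.76505559   0.27309422  34.5635513 ] [-44.75261842  -9.22261211  30.40062091] [ 4.92402511  9.4194074  38.67427891]
scene clip 112 [-177.44458932   17.07419572   81.01943166] [-116.09233087   39.63831499   90.64272477]
scene tin 419 [ 72.00844747 -72.3619671   40.14214978] [169.84870383  74.02544063  76.34869995]
scene rimz [ 7.93040941 70.25950244 72.83073661]
```

View pics/ov_top.png

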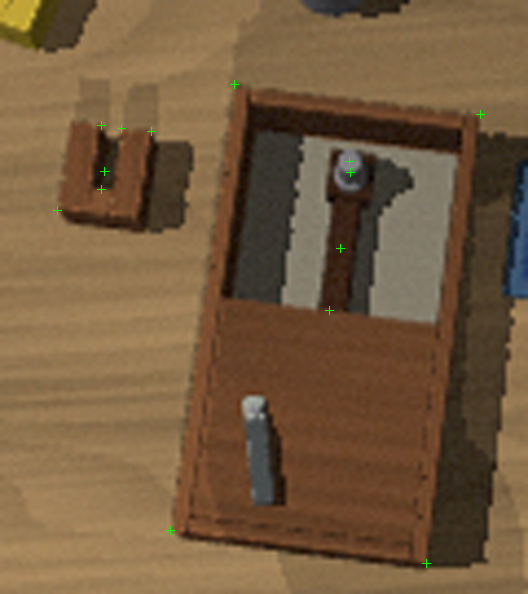

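View pics/ov_scene.png

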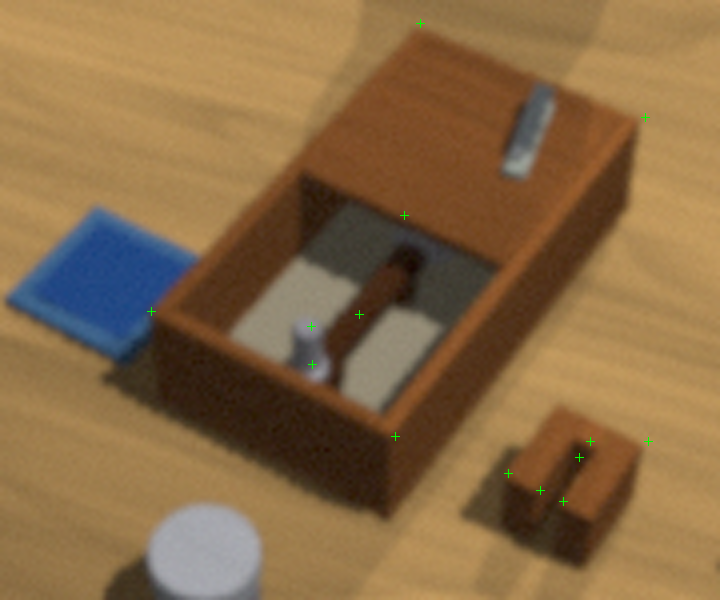

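Both overlays agree to about 1 px and the pin top falls where predicted. Box origin is about (538.6, 17.1) with yaw -11.2°, the pin is near (570, 11), and the wooden block's notch is near (580, 161). Next: move to hover over the pin.

Emit:
{"name": "send_rows", "arguments": {
  "dp": [
    [26, 39, 5],
    [52, 78, 10],
    [77, 116, 10],
    [103, 155, 10],
    [128, 194, 10]
  ],
  "rot": [
    [0, 0, 0.1755],
    [0, 0, 0.351],
    [0, 0, 0.5265],
    [0, 0, 0.702],
    [0, 0, 0.8775]
  ],
  "jaw": 40,
  "force": 40
}}

```text
time: 0.78
tool_pos: [313.8, -375.3, 255.0]
tcp_rot: [-180.0, 0.0, -21.4]
ft_force: [0.4, -0.2, -0.1]
finger_gap: 40.1
```

Emit:
{"name": "send_rows", "arguments": {
  "dp": [
    [26, 39, 0],
    [52, 78, 0],
    [77, 116, 0],
    [103, 155, 0],
    [128, 194, 0]
  ],
  "rot": [
    [0, 0, 0.1755],
    [0, 0, 0.351],
    [0, 0, 0.5265],
    [0, 0, 0.702],
    [0, 0, 0.8775]
  ]
}}

```text
time: 1.4
tool_pos: [441.8, -181.2, 255.1]
tcp_rot: [-180.0, 0.0, 28.9]
ft_force: [1.0, -1.0, -0.0]
finger_gap: 40.1
```

Emit:
{"name": "send_rows", "arguments": {
  "dp": [
    [26, 39, -10],
    [52, 78, -25],
    [77, 116, -45],
    [103, 155, -65],
    [128, 194, -75]
  ],
  "rot": [
    [0, 0, 0.1755],
    [0, 0, 0.351],
    [0, 0, 0.5265],
    [0, 0, 0.702],
    [0, 0, 0.8775]
  ]
}}

```text
time: 2.02
tool_pos: [569.1, 12.8, 178.5]
tcp_rot: [-179.9, 0.0, 79.1]
ft_force: [-0.3, -0.8, -0.6]
finger_gap: 39.8
```

Emit:
{"name": "send_rows", "arguments": {
  "dp": [
    [0, 0, 0],
    [0, 0, 0]
  ],
  "rot": [
    [0, 0, 0],
    [0, 0, 0]
  ]
}}

```text
time: 2.28
tool_pos: [568.9, 11.2, 179.9]
tcp_rot: [-179.9, 0.0, 78.8]
ft_force: [-0.2, -0.9, 0.5]
finger_gap: 40.2
```

```bash
cat >> h.py <<'E'
from scipy.spatial.transform import Rotation as Ro
def toolT(s):
    T=np.eye(4);T[:3,:3]=Ro.from_euler('xyz',s['tcp_rot'],degrees=True).as_matrix();T[:3,3]=s['tool_pos'];return T
a_=np.deg2rad(-11.2);RB=np.array([[np.cos(a_),-np.sin(a_),0],[np.sin(a_),np.cos(a_),0],[0,0,1]])
OB=np.array([538.6,17.06,0])
NB=np.array([580.43,161.34,0])
def B(x,y,z): return OB+RB@np.array([x,y,z],float)
def snap(name):
    from bench import r,vision
    s=r.sense();d=vision.snapshot('wrist');d['T']=toolT(s)@d['T_tool_cam'];d['s']=s
    pickle.dump(d,open(name+'.pkl','wb'));return d
E
python3 - <<'E'
from h import *
d=snap('w1');print(d['s']['tool_pos'],d['s']['tcp_rot'])
im=d["pixels"][:,:,::-1].copy()
pts=[B(32,0,72),B(32,0,41),B(47,14,36),B(47,-14,36),B(17,14,36),B(17,-14,36),B(-60,0,74),B(-60,65,74),B(-60,-65,74),B(60,65,74),B(60,-65,74),NB+RB@[28,6.5,46],NB+RB@[28,-6.5,46],NB+RB@[-12,0,46]]
for p in pts:
    q=proj(d,p,d['T']);cv2.drawMarker(im,tuple(int(round(x)) for x in q),(0,255,0),0,9,1)
cv2.imwrite("pics/w1.png",im)
E
```

```text
[568.8864141   11.23678882 179.92696237] [-1.79946753e+02  2.80161296e-02  7.87781720e+01]
```

View pics/w1.png

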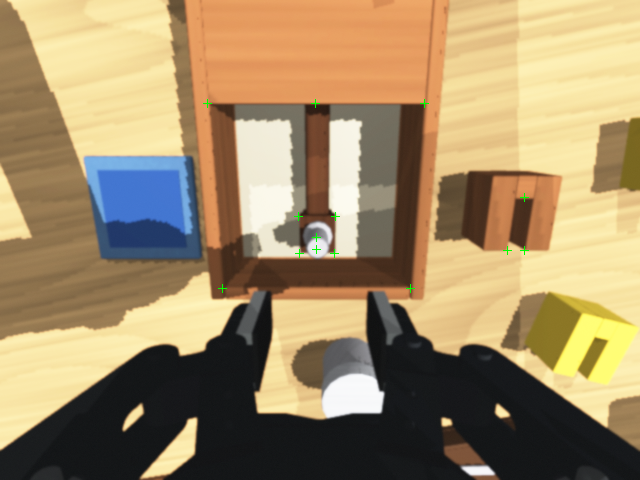

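```bash
python3 - <<'E'
from h import *
d=load('w1');im=d["pixels"][:,:,::-1]
a=cv2.resize(im[160:265,460:570],None,fx=5,fy=5,interpolation=cv2.INTER_CUBIC)
b=cv2.resize(im[200:270,285:350],None,fx=7,fy=7,interpolation=cv2.INTER_CUBIC)
H=max(a.shape[0],b.shape[0]);o=np.zeros((H,a.shape[1]+b.shape[1],3),np.uint8);o[:a.shape[0],:a.shape[1]]=a;o[:b.shape[0],a.shape[1]:]=b
o=cv2.resize(o,(o.shape[1]*3//4,o.shape[0]*3//4));print(o.shape);cv2.imwrite("pics/w1c.png",o)
E
```

```text
(393, 753, 3)
```

View pics/w1c.png

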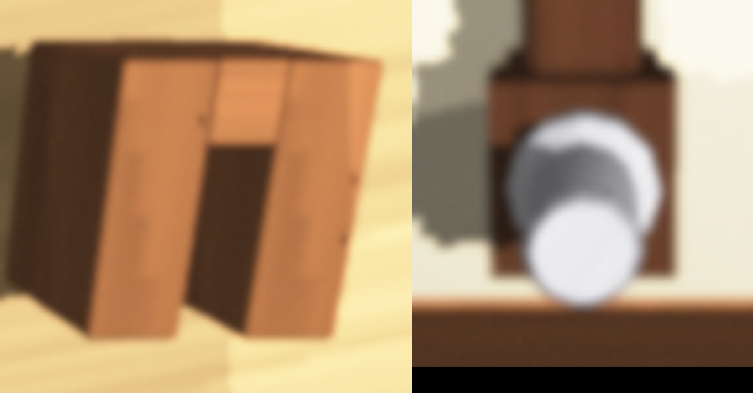

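```bash
python3 - <<'E'
from h import *
d=load('w1')
P={n:ray(d,u-.4,v-.4,z,d['T'])for n,u,v,z in [('BL',484.8,250.1,46),('BR',548.8,249.9,46),('TL',493.1,176,46),('TR',561.9,176.8,46),('seL',515.2,199.2,46),('seR',532.8,199.2,46),('soL',507.2,249.9,46),('soR',525.6,249.9,46),('knob',317.6,247.8,72),('flangeL',285+(505-412)/5.25,200+185/5.25,41),('flangeR',285+(663-412)/5.25,200+185/5.25,41)]}
for n,p in P.items(): print(n,p.round(1),'box',((p-OB)@RB).round(1))
c=sum(P[k] for k in['BL','BR','TL','TR'])/4;print('blk c',c)
W=cloud(d,d['T']);Q=(W-OB)@RB
m=(abs(Q[...,2]-46)<6)&(abs(Q[...,0]-13)<45)&(Q[...,1]>100)&(Q[...,1]<220)
v,u=np.where(m);k=(v>165)&(v<256)&(u>475)&(u<570);print(cv2.minAreaRect(W[v[k],u[k]][:,:2].astype(np.float32)),np.median(W[v[k],u[k]][:,2]))
m=(abs(Q[...,0]-32)<12)&(abs(Q[...,1])<12)&(Q[...,2]>66);print(Q[m].min(0),Q[m].max(0),np.median(Q[m],0))
E
```

```text
BL [603.3 133.2  46. ] box [ 40.9 126.4  46. ]
BR [612.5 180.4  46. ] box [ 40.8 174.5  46. ]
TL [549.1 142.8  46. ] box [-14.2 125.4  46. ]
TR [559.1 190.7  46. ] box [-13.6 174.4  46. ]
seL [568.8 157.4  46. ] box [  2.4 143.6  46. ]
seR [571.3 169.9  46. ] box [  2.4 156.3  46. ]
soL [606.4 149.7  46. ] box [ 40.8 143.3  46. ]
soR [609.1 163.2  46. ] box [ 40.8 157.1  46. ]
knob [569.3  11.8  72. ] box [31.1  0.8 72. ]
flangeL [566.5   0.7  41. ] box [ 30.6 -10.6  41. ]
flangeR [571.   23.1  41. ] box [30.6 12.2 41. ]
blk c [580.99513043 161.77021389  46.        ]
((581.338623046875, 161.5365753173828), (51.31283187866211, 55.795654296875), 78.69612121582031) 45.4632602974832
[ 20.0003991  -11.95945561  66.1464127 ] [ 39.31002312  11.99868805 255.73480914] [ 20.46798992   0.70386208 242.51249539]
```

The zoomed crop shows the wooden block's slot open away from the robot, centred at pixel x≈519-524, and the knob top at (317.6, 247.8). Measured from these, the pin is at (569.3, 11.8) and the notch at (581, 161.7). The slot measures 13 mm wide, as given. Next: grasp the pin by the knob, above the flange.

Emit:
{"name": "send_rows", "arguments": {
  "dp": [
    [0, 0.4, -40],
    [0, 0.4, -80],
    [0, 0.4, -105],
    [0, 0.4, -116],
    [0, 0.4, -121]
  ],
  "rot": [
    [0, 0, 0],
    [0, 0, 0],
    [0, 0, 0],
    [0, 0, 0],
    [0, 0, 0]
  ]
}}

```text
time: 2.95
tool_pos: [569.4, 11.0, 59.7]
tcp_rot: [180.0, -0.0, 78.7]
ft_force: [0.1, -0.1, 0.4]
finger_gap: 40.4
```

Emit:
{"name": "send_rows", "arguments": {
  "dp": [
    [0, 0, 0],
    [0, 0, 0],
    [0, 0, 0],
    [0, 0, 0],
    [0, 0, 0]
  ],
  "rot": [
    [0, 0, 0],
    [0, 0, 0],
    [0, 0, 0],
    [0, 0, 0],
    [0, 0, 0]
  ],
  "jaw": 8,
  "force": 40
}}

```text
time: 3.58
tool_pos: [570.3, 11.6, 60.6]
tcp_rot: [179.9, -0.0, 78.8]
ft_force: [-0.4, -1.1, 5.8]
finger_gap: 14.8
```

Emit:
{"name": "send_rows", "arguments": {
  "dp": [
    [0, 0, 5],
    [0, 0, 15],
    [0, 0, 30],
    [0, 0, 55],
    [0, 0, 85]
  ],
  "rot": [
    [0, 0, 0],
    [0, 0, 0],
    [0, 0, 0],
    [0, 0, 0],
    [0, 0, 0]
  ]
}}

```text
time: 4.2
tool_pos: [568.9, 11.8, 145.6]
tcp_rot: [-180.0, -0.0, 78.8]
ft_force: [0.4, -0.5, -0.9]
finger_gap: 14.3
```

Emit:
{"name": "send_rows", "arguments": {
  "dp": [
    [0, 0, 5],
    [0, 0, 5]
  ],
  "rot": [
    [0, 0, 0],
    [0, 0, 0]
  ]
}}

```text
time: 4.45
tool_pos: [569.4, 11.7, 149.7]
tcp_rot: [179.9, -0.0, 78.8]
ft_force: [-0.0, -0.2, -0.7]
finger_gap: 14.7
```

```bash
python3 - <<'E'
from h import *
d=snap('w2');print(d['s']['tool_pos'],d['s']['ft_force'],d['s']['finger_gap'])
from bench import vision
cv2.imwrite("pics/w2.png",d["pixels"][:,:,::-1])
t=vision.snapshot('scene');pickle.dump(t,open('s2.pkl','wb'))
cv2.imwrite("pics/s2.png",cv2.resize(t["pixels"][120:330,220:460,::-1],None,fx=3,fy=3,interpolation=cv2.INTER_CUBIC)[:600])
E
```

```text
[569.43533856  11.74600581 149.73615231] [-0.04870773 -0.1660904  -0.7208629 ] 14.68692384918402
```

View pics/w2.png

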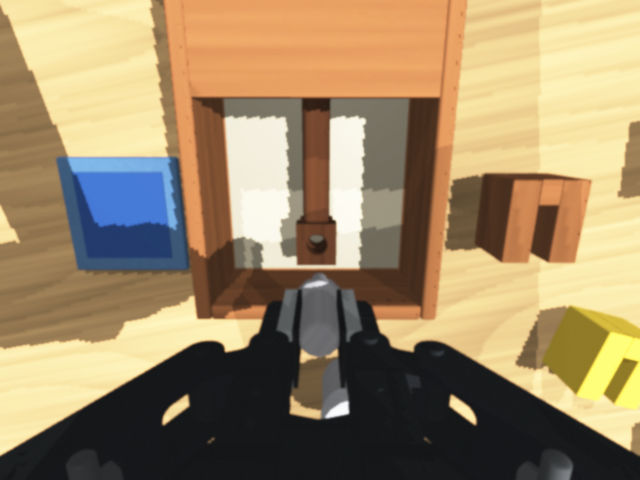

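View pics/s2.png

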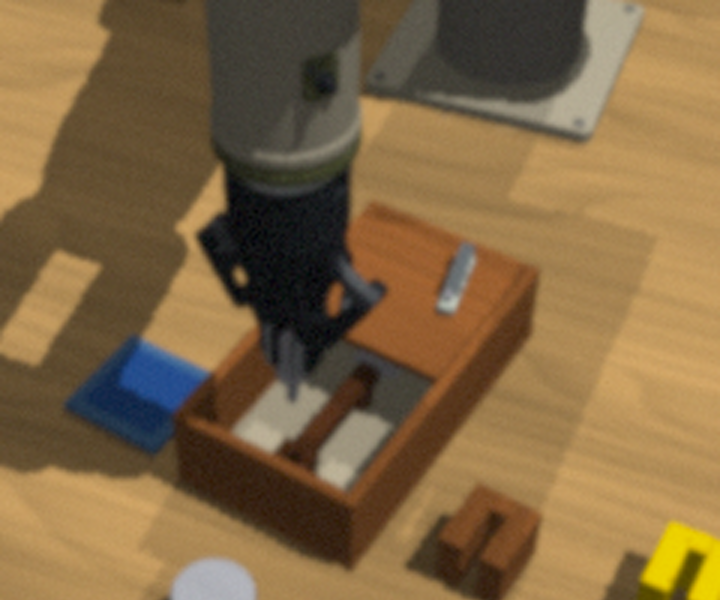

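```bash
python3 - <<'E'
from h import *
d=load('w2');t=load('s2')
for z in (95,100,105): print(z,proj(d,[569.4,11.7,z],d['T']),proj(t,[569.4,11.7,z]))
im=d["pixels"][:,:,::-1]
cv2.imwrite("pics/w2c.png",cv2.resize(im[215:360,260:380],None,fx=5,fy=4,interpolation=cv2.INTER_CUBIC))
E
```

```text
95 [315.30868143 275.42544136] [317.58968244 253.81353611]
100 [315.21872987 278.92197185] [317.54833794 252.19623286]
105 [315.12413463 282.59900798] [317.50669372 250.56720536]
```

View pics/w2c.png

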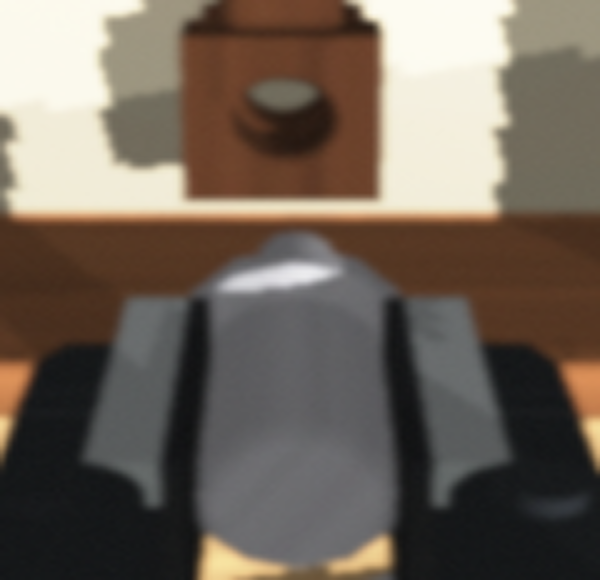

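```bash
python3 - <<'E'
from h import *
for n in('w1','w2'):
    d=load(n);s=d['s'];print(d['T_tool_cam'][:3,3],s['tcp_rot'],proj(d,s['tool_pos'],d['T']),proj(d,[0,0,0],d['T_tool_cam']),proj(d,[0,0,50],d['T_tool_cam']))
    print(toolT(s).round(3))
E
```

```text
[   1.92039983  -71.41992442 -128.14076816] [-1.79946753e+02  2.80161296e-02  7.87781720e+01] [314.12760897 326.54075622] [314.12760897 326.54075622] [315.34155166 278.86384557]
[[ 1.95000e-01  9.81000e-01 -1.00000e-03  5.68886e+02]
 [ 9.81000e-01 -1.95000e-01 -0.00000e+00  1.12370e+01]
 [-0.00000e+00 -1.00000e-03 -1.00000e+00  1.79927e+02]
 [ 0.00000e+00  0.00000e+00  0.00000e+00  1.00000e+00]]
[   1.92028544  -71.41964657 -128.14008994] [ 1.79945339e+02 -1.11925238e-02  7.88088274e+01] [314.12805287 326.5409146 ] [314.12805287 326.5409146 ] [315.34194893 278.86376811]
[[ 1.94000e-01  9.81000e-01  1.00000e-03  5.69435e+02]
 [ 9.81000e-01 -1.94000e-01  0.00000e+00  1.17460e+01]
 [ 0.00000e+00  1.00000e-03 -1.00000e+00  1.49736e+02]
 [ 0.00000e+00  0.00000e+00  0.00000e+00  1.00000e+00]]
```

The pin came out cleanly and is held upright, foot at (319, 276) in the wrist view. That shows a wrist calibration offset of about 2 mm sideways. I'll hover over the notch and check the pin against the slot directly.

Emit:
{"name": "send_rows", "arguments": {
  "dp": [
    [3, 30, 0],
    [6, 70, 0],
    [10, 110, 0],
    [12.5, 138, 0],
    [13.5, 148.5, -15]
  ],
  "rot": [
    [0, 0, 0],
    [0, 0, 0],
    [0, 0, 0],
    [0, 0, 0],
    [0, 0, 0]
  ]
}}

```text
time: 5.18
tool_pos: [582.9, 161.7, 133.7]
tcp_rot: [180.0, -0.0, 78.9]
ft_force: [-0.5, -0.3, -0.5]
finger_gap: 14.4
```

Emit:
{"name": "send_rows", "arguments": {
  "dp": [
    [0, 0, -12],
    [0, 0, -22],
    [0, 0, -22],
    [0, 0, -22]
  ],
  "rot": [
    [0, 0, 0],
    [0, 0, 0],
    [0, 0, 0],
    [0, 0, 0]
  ]
}}

```text
time: 5.68
tool_pos: [583.0, 159.5, 112.6]
tcp_rot: [180.0, -0.0, 78.8]
ft_force: [0.4, -0.6, -0.2]
finger_gap: 14.9
```

```bash
python3 - <<'E'
from h import *
d=snap('w3');print(d['s']['tool_pos'],d['s']['ft_force'],d['s']['finger_gap'])
from bench import vision
t=vision.snapshot('scene');pickle.dump(t,open('s3.pkl','wb'))
a=cv2.resize(d["pixels"][190:370,230:410,::-1],(600,600),interpolation=cv2.INTER_CUBIC)
cv2.imwrite("pics/w3.png",a)
cv2.imwrite("pics/s3.png",cv2.resize(t["pixels"][230:340,320:440,::-1],None,fx=5,fy=5,interpolation=cv2.INTER_CUBIC))
E
```

```text
[582.99958317 159.51228689 112.56127747] [ 0.4306201  -0.58889101 -0.20692254] 14.887247393597644
```

View pics/w3.png

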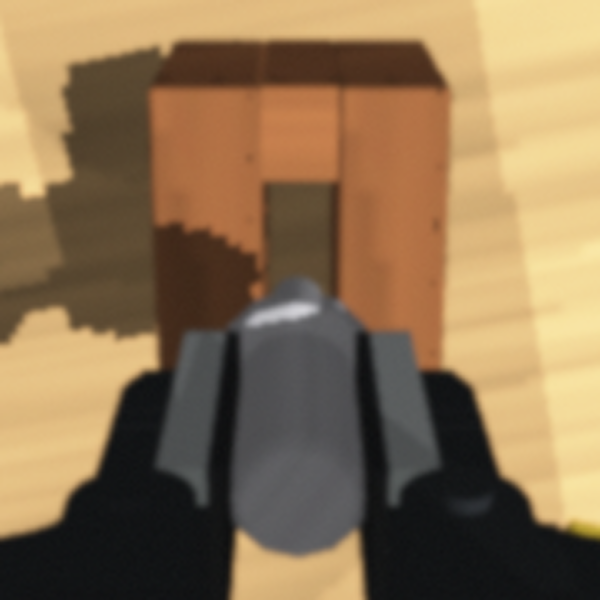

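View pics/s3.png

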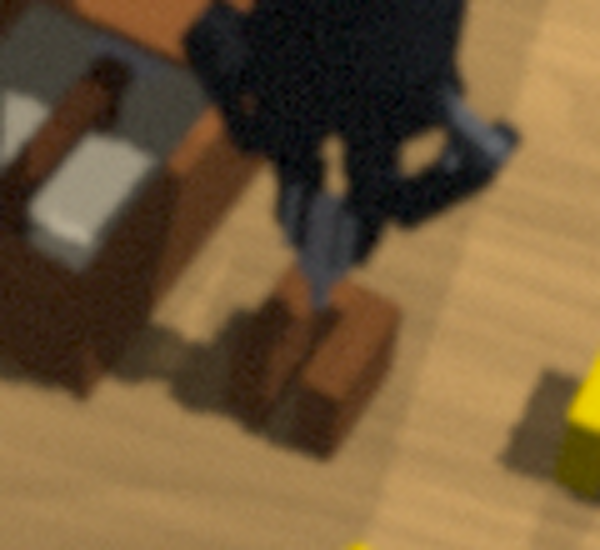

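The pin foot is at crop x≈298 and the slot is at 264–340 (centre 302), so it needs +0.7 mm in y. I'll lower it now.

Emit:
{"name": "send_rows", "arguments": {
  "dp": [
    [0.1, 0.7, -5],
    [0.1, 0.7, -14],
    [0.1, 0.7, -24],
    [0.1, 0.7, -33],
    [0.1, 0.7, -38]
  ],
  "rot": [
    [0, 0, 0],
    [0, 0, 0],
    [0, 0, 0],
    [0, 0, 0],
    [0, 0, 0]
  ]
}}

```text
time: 6.4
tool_pos: [582.2, 160.8, 73.0]
tcp_rot: [-179.9, 0.0, 78.8]
ft_force: [-0.1, 0.5, -0.5]
finger_gap: 14.6
```

Emit:
{"name": "send_rows", "arguments": {
  "dp": [
    [0, 0, -2],
    [0, 0, -3.5],
    [0, 0, -3.5]
  ],
  "rot": [
    [0, 0, 0],
    [0, 0, 0],
    [0, 0, 0]
  ]
}}

```text
time: 6.78
tool_pos: [583.0, 160.9, 71.0]
tcp_rot: [180.0, -0.0, 78.8]
ft_force: [-0.3, 0.2, -0.2]
finger_gap: 14.7
```

Emit:
{"name": "send_rows", "arguments": {
  "dp": [
    [0, 0, -1],
    [0, 0, -2],
    [0, 0, -2]
  ],
  "rot": [
    [0, 0, 0],
    [0, 0, 0],
    [0, 0, 0]
  ]
}}

```text
time: 7.15
tool_pos: [583.4, 160.9, 70.6]
tcp_rot: [179.9, -0.0, 78.8]
ft_force: [-5.3, -1.7, 9.8]
finger_gap: 14.7
```

Emit:
{"name": "send_rows", "arguments": {
  "dp": [
    [0, 0, 0.5],
    [0, 0, 0.5],
    [0, 0, 0.5]
  ],
  "rot": [
    [0, 0, 0],
    [0, 0, 0],
    [0, 0, 0]
  ],
  "jaw": 34
}}

```text
time: 7.52
tool_pos: [582.7, 160.9, 69.1]
tcp_rot: [-180.0, 0.0, 78.8]
ft_force: [-0.8, 0.1, 0.1]
finger_gap: 34.0
```

Emit:
{"name": "send_rows", "arguments": {
  "dp": [
    [0, 0, 5],
    [0, 0, 20],
    [0, 0, 45],
    [0, 0, 75],
    [0, 0, 100]
  ],
  "rot": [
    [0, 0, 0],
    [0, 0, 0],
    [0, 0, 0],
    [0, 0, 0],
    [0, 0, 0]
  ]
}}

```text
time: 8.15
tool_pos: [583.4, 161.1, 172.1]
tcp_rot: [179.9, -0.0, 78.8]
ft_force: [-1.1, 1.1, -0.2]
finger_gap: 34.0
```

```bash
python3 - <<'E'
from h import *
d=snap('w4');print(d['s']['tool_pos'],d['s']['ft_force'],d['s']['finger_gap'])
from bench import vision
t=vision.snapshot('scene');pickle.dump(t,open('s4.pkl','wb'))
cv2.imwrite("pics/w4.png",d["pixels"][:,:,::-1])
cv2.imwrite("pics/s4.png",cv2.resize(t["pixels"][230:340,320:440,::-1],None,fx=5,fy=5,interpolation=cv2.INTER_CUBIC))
E
```

```text
[583.42980342 161.05034537 172.06021589] [-1.05491559  1.08390208 -0.19740542] 33.99206960302333
```

View pics/w4.png

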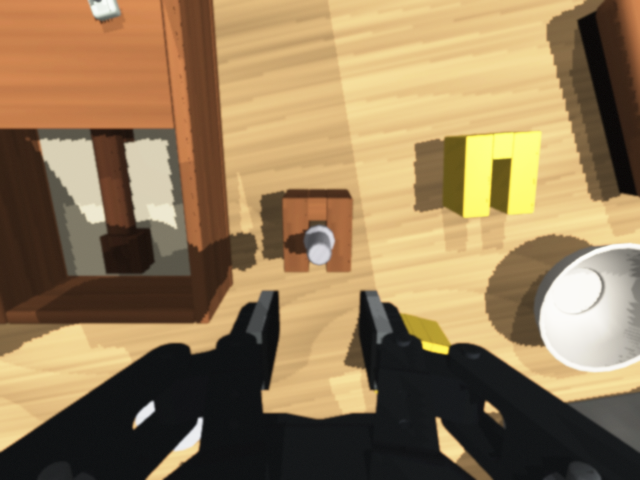

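View pics/s4.png

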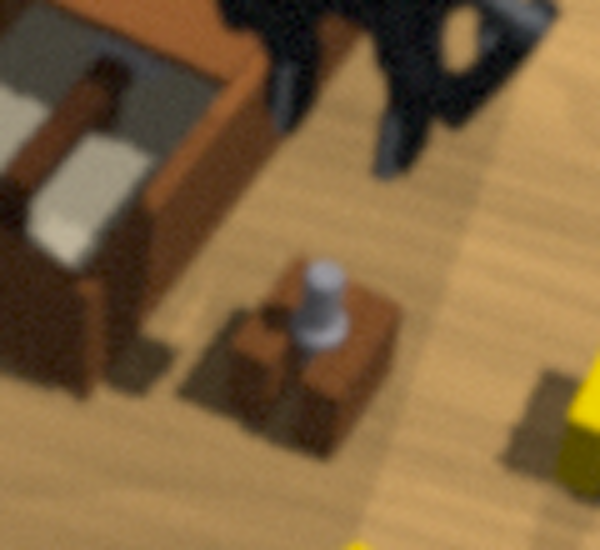

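The pin stands upright in the wooden block with its flange seated: knob at (319, 243) in the wrist view and the flange flush in the scene crop. Next is planning the diagonal extraction in the box's xz plane.

```bash
cat > plan.py <<'E'
import numpy as np,heapq
obs=np.array([[-200,60,-20,8],[17,47,8,22],[-65,-51,8,22],[-200,-60,66,74],[60,70,0,74],[-200,-190,0,74],[-175,-108,74,92]],float)
def seg(p,n):
    p=np.array(p,float);q=np.roll(p,-1,0);return np.concatenate([a+(b-a)*np.linspace(0,1,n,endpoint=False)[:,None] for a,b in zip(p,q)])
H=np.concatenate([seg([(-60,-7),(62,-7),(62,7),(-60,7)],60),seg([(-160,-7),(-60,-7),(-60,2),(-160,2)],50)])
G=np.concatenate([seg([(-11,-19),(11,-19),(11,54),(-11,54)],25),seg([(-43,54),(43,54),(43,150),(-43,150)],25),seg([(-60,150),(60,150),(60,300),(-60,300)],25)])
def rot(P,a): c,s=np.cos(a),np.sin(a); return P@np.array([[c,s],[-s,c]])   # +a raises +x end
def sdf(P,ob=obs):
    d=np.full(len(P),1e9)
    for x0,x1,z0,z1 in ob:
        dx=np.maximum(x0-P[:,0],P[:,0]-x1);dz=np.maximum(z0-P[:,1],P[:,1]-z1)
        d=np.minimum(d,np.where((dx>0)|(dz>0),np.hypot(np.maximum(dx,0),np.maximum(dz,0)),np.maximum(dx,dz)))
    return d.min()
def clear(x,z,a,g0,off,parts=False):
    h=sdf(rot(H,a)+[x,z]);o=rot(np.array([off]),a)
    g=sdf(rot(G,a-g0)+o+[x,z])
    return (h,g) if parts else min(h,g)
E
cat > run.py <<'E'
from plan import *
D=np.deg2rad
for g0d in (0,10,15,20,25):
  for off in ((0,0),(0,4)):
    g0=D(g0d);off=np.array(off,float)
    g=sdf(rot(G,-g0)+off+[-15,29])
    xs=np.arange(-25,100,5);zs=np.arange(33,190,3);As=np.arange(0,46,3)
    C=np.array([[[clear(x,z,D(a),g0,off) for a in As] for z in zs] for x in xs])
    # bottleneck Dijkstra
    s=(2,0,0)
    best=np.full(C.shape,-1e9);best[s]=C[s];pq=[(-C[s],0,s)];prev={};done=set();goal=None
    while pq:
        b,l,n=heapq.heappop(pq)
        if n in done: continue
        done.add(n);b=-b
        x,z,a=xs[n[0]],zs[n[1]],D(As[n[2]])
        low=z+(rot(H,a)[:,1]).min()
        if low>90: goal=n;break
        for dx in(-1,0,1):
         for dz in(-1,0,1,2):
          for da in(-1,0,1):
            m=(n[0]+dx,n[1]+dz,n[2]+da)
            if min(m)<0 or any(m[i]>=C.shape[i] for i in range(3)) or m in done: continue
            nb=min(b,C[m])
            if nb>best[m]: best[m]=nb;prev[m]=n;heapq.heappush(pq,(-nb,l+1,m))
    print(g0d,off,"start grip clear %.1f"%g,"bottleneck",None if goal is None else best[goal])
E
python3 run.py
```

```text
0 [0. 0.] start grip clear 2.0 bottleneck 4.0
0 [0. 4.] start grip clear 6.0 bottleneck 4.0
10 [0. 0.] start grip clear 0.4 bottleneck 4.0
10 [0. 4.] start grip clear 4.4 bottleneck 4.0
15 [0. 0.] start grip clear -0.2 bottleneck 3.8003998043799747
15 [0. 4.] start grip clear 3.8 bottleneck 4.0
20 [0. 0.] start grip clear -0.6 bottleneck 3.383618628485383
20 [0. 4.] start grip clear 3.4 bottleneck 4.0
25 [0. 0.] start grip clear -0.9 bottleneck 3.131351167155959
25 [0. 4.] start grip clear 3.1 bottleneck 4.0
```

```bash
cat > run2.py <<'E'
from plan import *
D=np.deg2rad
for g0d in (0,10,15,20):
    off=np.array((0,3.));g0=D(g0d)
    xs=np.arange(-25,130,5);zs=np.arange(30,200,3);As=np.arange(0,46,3)
    C=np.array([[[clear(x,z,D(a),g0,off) for a in As] for z in zs] for x in xs])
    s=(2,5,0)
    for T in (12,11,10,9,8,7,6,5,4):
        if C[s]<T: continue
        dist={s:0};pq=[(0,s)];prev={};goal=None
        while pq:
            l,n=heapq.heappop(pq)
            if l>dist[n]: continue
            x,z,a=xs[n[0]],zs[n[1]],D(As[n[2]])
            if z+(rot(H,a)[:,1]).min()>84: goal=n;break
            for dx in(-1,0,1):
             for dz in(-1,0,1,2,3):
              for da in(-1,0,1):
                m=(n[0]+dx,n[1]+dz,n[2]+da)
                if min(m)<0 or any(m[i]>=C.shape[i] for i in range(3)) or C[m]<T: continue
                nl=l+np.hypot(dx*5,dz*3)+abs(da)*2+.01
                if nl<dist.get(m,1e9): dist[m]=nl;prev[m]=n;heapq.heappush(pq,(nl,m))
        if goal: break
    print(g0d,T,goal is not None)
    if goal:
        p=[goal]
        while p[-1]in prev:p.append(prev[p[-1]])
        print([(int(xs[i]),int(zs[j]),int(As[k]),round(C[i,j,k])) for i,j,k in p[::-1]])
E
python3 run2.py
```

```text
0 4 True
[(-15, 45, 0, 13), (-15, 45, 3, 13), (-15, 45, 6, 11), (-15, 51, 9, 11), (-10, 60, 12, 8), (-5, 69, 15, 4), (0, 69, 18, 5), (5, 69, 18, 5), (10, 72, 18, 7), (15, 75, 18, 8), (20, 78, 18, 9), (25, 81, 18, 10), (30, 84, 18, 9), (35, 87, 18, 7), (40, 90, 18, 6), (45, 93, 18, 5), (50, 93, 18, 5), (55, 96, 18, 5), (60, 96, 18, 5), (65, 99, 18, 5), (70, 99, 18, 6), (75, 99, 18, 6), (80, 99, 18, 8), (85, 102, 18, 9), (90, 105, 18, 7), (95, 108, 18, 6), (100, 111, 15, 5), (100, 111, 12, 4), (100, 111, 9, 6), (100, 111, 6, 13)]
10 4 True
[(-15, 45, 0, 13), (-15, 45, 3, 13), (-15, 45, 6, 11), (-15, 51, 9, 11), (-10, 60, 12, 8), (-5, 69, 15, 4), (0, 69, 18, 5), (5, 69, 18, 5), (10, 72, 18, 7), (15, 75, 18, 8), (20, 78, 18, 9), (25, 81, 18, 10), (30, 84, 18, 9), (35, 87, 18, 7), (40, 90, 18, 6), (45, 93, 18, 5), (50, 93, 18, 4), (55, 96, 18, 5), (60, 96, 18, 6), (65, 96, 18, 5), (70, 96, 18, 5), (75, 96, 18, 5), (80, 99, 18, 8), (85, 102, 18, 9), (90, 105, 18, 7), (95, 108, 18, 6), (100, 111, 15, 5), (100, 111, 12, 4), (100, 111, 9, 6), (100, 111, 6, 13)]
15 4 True
[(-15, 45, 0, 13), (-
[... 356 characters left out ...]
 11), (80, 105, 21, 12), (85, 108, 21, 11), (90, 111, 21, 10), (95, 114, 21, 9), (100, 117, 18, 7), (100, 117, 15, 6), (100, 117, 12, 6), (100, 117, 9, 11)]
20 4 True
[(-15, 45, 0, 13), (-15, 45, 3, 13), (-15, 45, 6, 11), (-15, 51, 9, 11), (-10, 60, 12, 8), (-5, 69, 15, 4), (0, 69, 18, 5), (5, 69, 18, 5), (10, 72, 18, 7), (15, 75, 18, 8), (20, 78, 18, 9), (25, 81, 18, 10), (30, 84, 18, 9), (35, 87, 18, 7), (40, 90, 18, 6), (45, 93, 18, 5), (50, 96, 21, 6), (55, 96, 21, 6), (60, 96, 21, 6), (65, 99, 21, 9), (70, 102, 21, 11), (75, 102, 21, 12), (80, 105, 21, 12), (85, 108, 21, 11), (90, 111, 21, 10), (95, 114, 21, 9), (100, 117, 18, 7), (100, 117, 15, 6), (100, 117, 12, 6), (100, 117, 9, 11)]
```

```bash
cat > run3.py <<'E'
from plan import *
D=np.deg2rad
off=np.array((0,3.));g0=D(15)
xs=np.arange(-30,60,2.5);zs=np.arange(41,120,2);As=np.arange(0,33,1.5)
C=np.array([[[clear(x,z,D(a),g0,off) for a in As] for z in zs] for x in xs])
s=(6,2,0)
for T in np.arange(9,4,-.25):
        dist={s:0};pq=[(0,s)];prev={};goal=None
        while pq:
            l,n=heapq.heappop(pq)
            if l>dist[n]: continue
            if xs[n[0]]>=45 : goal=n;break
            for dx in(-1,0,1):
             for dz in(-1,0,1,2):
              for da in(-1,0,1):
                m=(n[0]+dx,n[1]+dz,n[2]+da)
                if min(m)<0 or any(m[i]>=C.shape[i] for i in range(3)) or C[m]<T: continue
                nl=l+np.hypot(dx*2.5,dz*2)+abs(da)*1+.01
                if nl<dist.get(m,1e9): dist[m]=nl;prev[m]=n;heapq.heappush(pq,(nl,m))
        if goal: break
print(T)
p=[goal]
while p[-1]in prev:p.append(prev[p[-1]])
print([(float(xs[i]),int(zs[j]),float(As[k]),*[round(float(v),1) for v in clear(xs[i],zs[j],D(As[k]),g0,off,True)]) for i,j,k in p[::-1]])
E
python3 run3.py
```

```text
5.75
[(-15.0, 45, 0.0, 13.0, 18.8), (-15.0, 45, 1.5, 12.8, 19.0), (-15.0, 45, 3.0, 12.7, 19.1), (-15.0, 45, 4.5, 12.0, 19.3), (-15.0, 45, 6.0, 10.7, 19.5), (-15.0, 45, 7.5, 9.2, 19.7), (-15.0, 49, 9.0, 9.1, 23.9), (-15.0, 53, 10.5, 9.0, 27.1), (-12.5, 57, 12.0, 8.9, 27.3), (-10.0, 61, 13.5, 8.1, 28.4), (-7.5, 65, 15.0, 5.8, 30.5), (-5.0, 69, 16.5, 5.8, 33.2), (-2.5, 69, 16.5, 6.0, 32.4), (0.0, 71, 18.0, 6.8, 34.0), (2.5, 71, 18.0, 6.9, 33.6), (5.0, 71, 18.0, 6.9, 33.5), (7.5, 71, 18.0, 6.4, 33.3), (10.0, 73, 18.0, 7.5, 35.2), (12.5, 73, 18.0, 6.7, 35.1), (15.0, 73, 18.0, 6.0, 33.9), (17.5, 75, 18.0, 7.1, 31.4), (20.0, 75, 18.0, 6.3, 28.9), (22.5, 77, 18.0, 7.5, 26.4), (25.0, 79, 18.0, 8.6, 23.9), (27.5, 81, 18.0, 9.7, 21.4), (30.0, 83, 18.0, 9.7, 18.9), (32.5, 85, 18.0, 8.5, 16.4), (35.0, 87, 18.0, 7.4, 13.9), (37.5, 89, 18.0, 6.3, 11.4), (40.0, 91, 19.5, 7.8, 8.7), (42.5, 93, 19.5, 6.8, 7.1), (45.0, 95, 19.5, 5.8, 6.8)]
```

The plan holds at least 5.8 mm clearance with the gripper pre-leaned 15°. Next: move over the handle, lean, and look.

Emit:
{"name": "send_rows", "arguments": {
  "dp": [
    [-10, -24, 0],
    [-24, -58, 0],
    [-40, -95, -5],
    [-54, -128, -15],
    [-60.4, -141.9, -29]
  ],
  "rot": [
    [0.01, 0.051, 0],
    [0.02, 0.103, 0],
    [0.03, 0.154, 0],
    [0.041, 0.205, 0],
    [0.0508, 0.2568, 0]
  ],
  "jaw": 40
}}

```text
time: 8.88
tool_pos: [521.9, 17.3, 140.3]
tcp_rot: [-164.9, 0.0, 78.7]
ft_force: [-0.1, -0.3, -0.1]
finger_gap: 40.4
```

Emit:
{"name": "send_rows", "arguments": {
  "dp": [
    [0, 0, -25],
    [0, 0, -25]
  ],
  "rot": [
    [0, 0, 0],
    [0, 0, 0]
  ]
}}

```text
time: 9.12
tool_pos: [520.5, 18.9, 113.0]
tcp_rot: [-164.7, 0.0, 78.8]
ft_force: [-1.2, 0.0, -0.8]
finger_gap: 40.1
```

```bash
python3 - <<'E'
from h import *
d=snap('w5');print(d['s']['tool_pos'],d['s']['tcp_rot'],d['s']['ft_force'],d['s']['finger_gap'])
im=d["pixels"][:,:,::-1].copy()
cv2.imwrite("pics/w5.png",im)
print((toolT(d['s'])[:3,:3].T@RB).round(3))
E
```

```text
[520.49281806  18.88959741 112.9643021 ] [-1.64720282e+02  3.20858617e-02  7.87771854e+01] [-1.18599808  0.0165071  -0.75800683] 40.13608562074093
[[ 0.     1.    -0.001]
 [ 0.965 -0.001 -0.264]
 [-0.264 -0.    -0.965]]
```

View pics/w5.png

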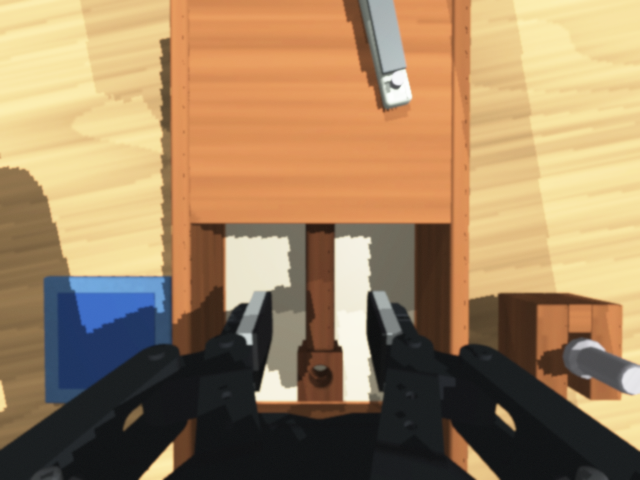

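The handle is centred between the jaws (column 320), and the cover and clipper are well clear. Descending to grasp.

Emit:
{"name": "send_rows", "arguments": {
  "dp": [
    [0, 0, -30],
    [0, 0, -58],
    [0, 0, -75],
    [0, 0, -83],
    [0, 0, -86.5]
  ],
  "rot": [
    [0, 0, 0],
    [0, 0, 0],
    [0, 0, 0],
    [0, 0, 0],
    [0, 0, 0]
  ]
}}

```text
time: 9.8
tool_pos: [522.9, 19.1, 29.3]
tcp_rot: [-165.0, -0.0, 78.8]
ft_force: [0.7, 0.2, 0.5]
finger_gap: 40.1
```

Emit:
{"name": "send_rows", "arguments": {
  "dp": [
    [0, 0, 0],
    [0, 0, 0],
    [0, 0, 0],
    [0, 0, 0],
    [0, 0, 0]
  ],
  "rot": [
    [0, 0, 0],
    [0, 0, 0],
    [0, 0, 0],
    [0, 0, 0],
    [0, 0, 0]
  ],
  "jaw": 8,
  "force": 80
}}

```text
time: 10.42
tool_pos: [523.3, 18.9, 29.8]
tcp_rot: [-165.1, -0.0, 78.8]
ft_force: [1.2, -0.2, 6.0]
finger_gap: 16.4
```

Emit:
{"name": "send_rows", "arguments": {
  "dp": [
    [0, 0, 3],
    [0, 0, 7],
    [0, 0, 11],
    [0, 0, 14],
    [0, 0, 16]
  ],
  "rot": [
    [0, 0, 0],
    [0, 0, 0],
    [0, 0, 0],
    [0, 0, 0],
    [0, 0, 0]
  ]
}}

```text
time: 11.05
tool_pos: [522.5, 19.0, 45.0]
tcp_rot: [-165.0, -0.0, 78.8]
ft_force: [-0.5, -0.3, -1.8]
finger_gap: 16.5
```

```bash
python3 - <<'E'
from h import *
d=snap('w6');print(d['s']['tool_pos'],d['s']['ft_force'],d['s']['wrist_torque'],d['s']['finger_gap'])
from bench import vision
t=vision.snapshot('scene');pickle.dump(t,open('s6.pkl','wb'))
cv2.imwrite("pics/w6.png",d["pixels"][:,:,::-1])
cv2.imwrite("pics/s6.png",cv2.resize(t["pixels"][170:320,260:420,::-1],None,fx=4,fy=4,interpolation=cv2.INTER_CUBIC))
# plan sampled clearance
from plan import *
D=np.deg2rad
K=[(-15,45,0),(-15,45,6),(-15,53,10.5),(-10,61,13.5),(-5,69,16.5),(0,71,18),(10,73.5,18.5),(20,77,19),(30,84,20),(45,95,21.5),(60,103,23),(80,114,25),(100,126,26),(110,150,26),(110,190,26),(110,250,26)]
for a,b in zip(K,K[1:]):
    m=[clear(*(np.array(a)+(np.array(b)-a)*t)*[1,1,np.pi/180],D(15),np.array([0,3.]),True) for t in np.linspace(0,1,9)]
    print(b,np.min(m,0).round(1))
E
```

```text
[522.4699674   18.99250398  45.00328973] [-0.52664864 -0.33287627 -1.75409808] [-0.03009001 -0.20218759  0.02554076] 16.504971189560795
(-15, 45, 6) [10.7 18.8]
(-15, 53, 10.5) [ 9.  19.5]
(-10, 61, 13.5) [ 8.1 27. ]
(-5, 69, 16.5) [ 5.5 28.4]
(0, 71, 18) [ 5.8 33.2]
(10, 73.5, 18.5) [ 6.8 34. ]
(20, 77, 19) [ 8.1 28.7]
(30, 84, 20) [ 8.9 18.4]
(45, 95, 21.5) [9.5 6.9]
(60, 103, 23) [9.5 6.9]
(80, 114, 25) [10.9 12.6]
(100, 126, 26) [13.7 22.1]
(110, 150, 26) [17.4 40.2]
(110, 190, 26) [26.4 66. ]
(110, 250, 26) [ 49.2 102.9]
```

View pics/w6.png

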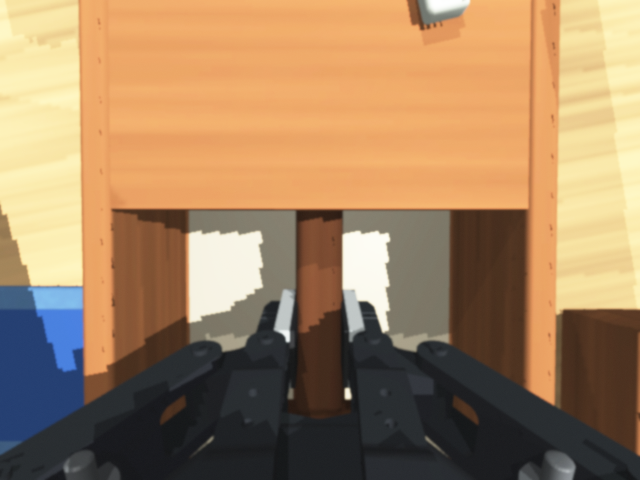

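View pics/s6.png

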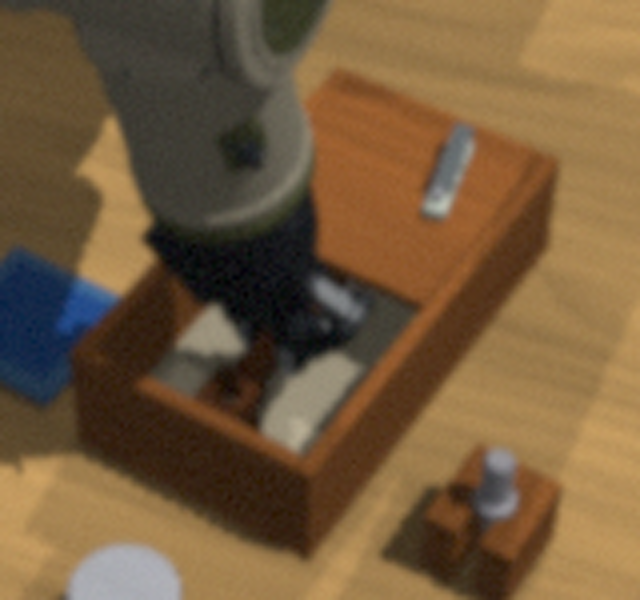

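Horn held level and lifted off its blocks: the fz change matches its weight and nothing else is touching. Now the tilt.

Emit:
{"name": "send_rows", "arguments": {
  "dp": [
    [0, 0, 0],
    [0, 0, 0],
    [0, 0, 4],
    [0, 0, 8],
    [2.5, -0.5, 12]
  ],
  "rot": [
    [-0.0102, -0.0514, 0],
    [-0.0203, -0.1027, 0],
    [-0.0281, -0.1421, 0],
    [-0.0356, -0.1798, 0],
    [-0.0407, -0.2055, 0]
  ]
}}

```text
time: 11.78
tool_pos: [524.6, 18.6, 56.8]
tcp_rot: [-177.0, 0.0, 78.8]
ft_force: [0.1, 0.8, -2.2]
finger_gap: 16.4
```

Emit:
{"name": "send_rows", "arguments": {
  "dp": [
    [0, 0, 0]
  ],
  "rot": [
    [0, 0, 0]
  ]
}}

```text
time: 11.9
tool_pos: [525.2, 18.5, 57.3]
tcp_rot: [-177.1, -0.0, 78.8]
ft_force: [0.6, 0.4, -1.1]
finger_gap: 16.3
```

```bash
python3 - <<'E'
from h import *
from bench import vision,r
s=r.sense();print(s['tool_pos'],s['tcp_rot'],s['ft_force'],s['wrist_torque'],s['finger_gap'])
t=vision.snapshot('scene')
cv2.imwrite("pics/s7.png",cv2.resize(t["pixels"][170:320,260:420,::-1],None,fx=4,fy=4,interpolation=cv2.INTER_CUBIC))
d=vision.snapshot('wrist');cv2.imwrite("pics/w7.png",d["pixels"][:,:,::-1])
E
```

```text
[525.15925934  18.5113132   57.26396882] [-1.77053107e+02 -2.00812089e-03  7.88152055e+01] [ 0.5850656   0.37864495 -1.11412808] [-0.04950695 -0.13400906 -0.00092512] 16.34259382101009
```

View pics/s7.png

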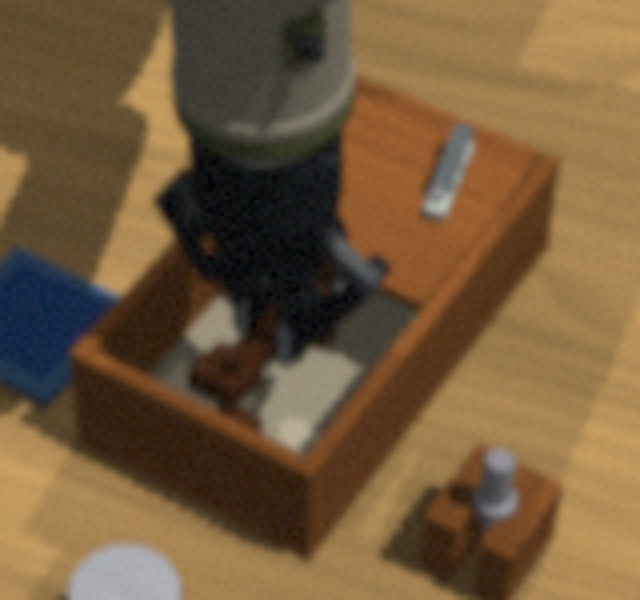

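View pics/w7.png

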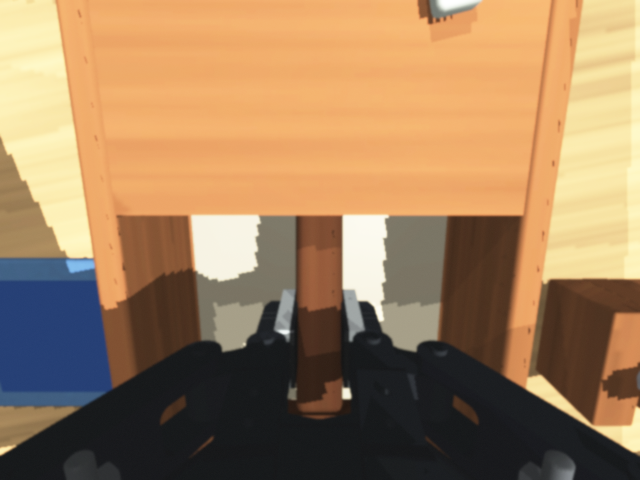

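Emit:
{"name": "send_rows", "arguments": {
  "dp": [
    [2.5, -0.5, 4],
    [4.9, -1, 8],
    [7.4, -1.5, 12],
    [12.3, -2.4, 14],
    [17.2, -3.4, 15]
  ],
  "rot": [
    [-0.0051, -0.0257, 0],
    [-0.0102, -0.0514, 0],
    [-0.0153, -0.077, 0],
    [-0.0203, -0.1027, 0],
    [-0.021, -0.1062, 0]
  ]
}}

```text
time: 12.62
tool_pos: [542.3, 15.1, 72.1]
tcp_rot: [176.7, 0.0, 78.8]
ft_force: [-0.3, -0.2, -1.6]
finger_gap: 16.4
```

```bash
python3 - <<'E'
from h import *
from bench import vision,r
s=r.sense();print(s['tool_pos'],s['tcp_rot'],s['ft_force'],s['wrist_torque'],s['finger_gap'])
t=vision.snapshot('scene')
cv2.imwrite("pics/s8.png",cv2.resize(t["pixels"][170:320,260:420,::-1],None,fx=4,fy=4,interpolation=cv2.INTER_CUBIC))
E
```

```text
[542.2595204   15.13208671  72.07879346] [1.76729787e+02 5.72743074e-04 7.88204352e+01] [-0.31679707 -0.16845435 -1.56680991] [-0.02162619  0.04392181 -0.0122497 ] 16.406146900929638
```

View pics/s8.png

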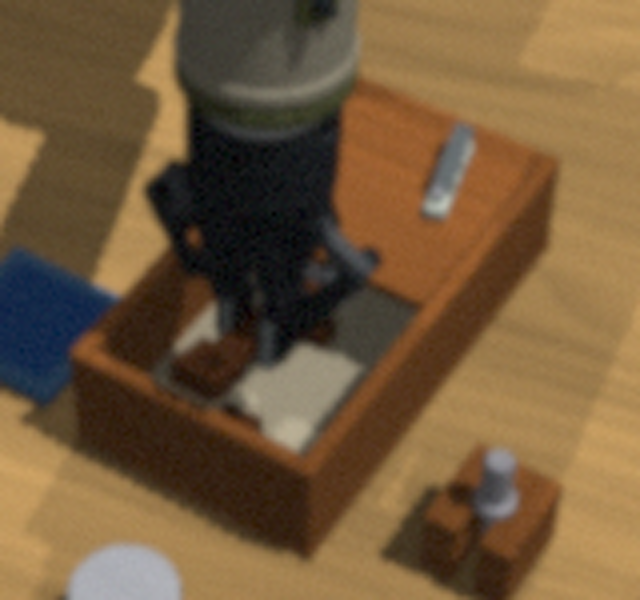

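Emit:
{"name": "send_rows", "arguments": {
  "dp": [
    [9.8, -1.9, 3],
    [19.6, -3.9, 8.5],
    [29.4, -5.8, 15.5],
    [39.2, -7.8, 23],
    [49, -9.7, 28.5]
  ],
  "rot": [
    [-0.0017, -0.0086, 0],
    [-0.0044, -0.0223, 0],
    [-0.0078, -0.0394, 0],
    [-0.0112, -0.0565, 0],
    [-0.0146, -0.0736, 0]
  ]
}}

```text
time: 13.3
tool_pos: [592.1, 5.2, 101.1]
tcp_rot: [172.4, -0.0, 78.8]
ft_force: [-1.0, 0.3, -1.3]
finger_gap: 16.5
```

```bash
python3 - <<'E'
from h import *
from bench import vision,r
s=r.sense();print(s['tool_pos'],s['tcp_rot'],s['ft_force'],s['wrist_torque'],s['finger_gap'])
t=vision.snapshot('scene')
cv2.imwrite("pics/s9.png",cv2.resize(t["pixels"][170:320,260:420,::-1],None,fx=4,fy=4,interpolation=cv2.INTER_CUBIC))
E
```

```text
[592.1181973    5.2490724  101.14200225] [ 1.72383378e+02 -1.96686271e-03  7.88083003e+01] [-0.99588394  0.25497587 -1.25945395] [-0.00697976  0.08062942 -0.05943851] 16.49632403189759
```

View pics/s9.png

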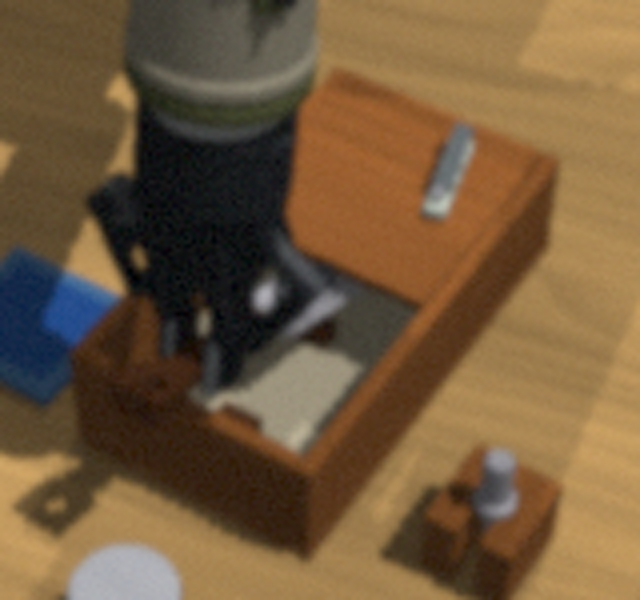

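Emit:
{"name": "send_rows", "arguments": {
  "dp": [
    [9.8, -1.9, 5.5],
    [19.6, -3.9, 11],
    [29.4, -5.8, 16.5],
    [39.2, -7.8, 22.5],
    [46, -9.1, 28.5]
  ],
  "rot": [
    [-0.0034, -0.0171, 0],
    [-0.0068, -0.0342, 0],
    [-0.0095, -0.0479, 0],
    [-0.0119, -0.06, 0],
    [-0.0119, -0.06, 0]
  ]
}}

```text
time: 13.98
tool_pos: [637.6, -3.8, 129.2]
tcp_rot: [169.0, 0.0, 78.8]
ft_force: [-0.1, -0.8, -2.1]
finger_gap: 16.0
```

```bash
python3 - <<'E'
from h import *
from bench import vision,r
s=r.sense();print(s['tool_pos'],s['tcp_rot'],s['ft_force'],s['wrist_torque'],s['finger_gap'])
t=vision.snapshot('scene')
cv2.imwrite("pics/s10.png",cv2.resize(t["pixels"][170:320,240:420,::-1],None,fx=4,fy=4,interpolation=cv2.INTER_CUBIC))
d=vision.snapshot('wrist');cv2.imwrite("pics/w10.png",d["pixels"][:,:,::-1])
E
```

```text
[637.640577    -3.8274356  129.19705592] [1.68975303e+02 5.89032476e-03 7.88050241e+01] [-0.13003711 -0.78455944 -2.08069237] [0.01839912 0.11883771 0.01542642] 16.026389253356413
```

View pics/s10.png

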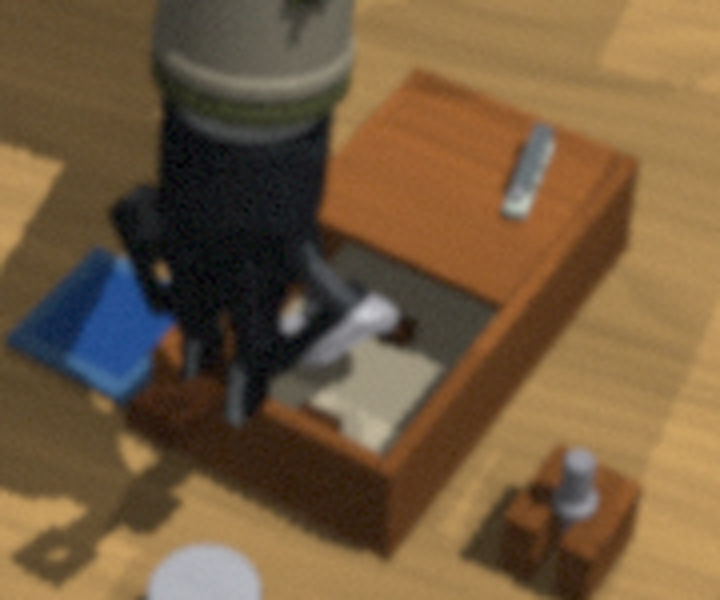

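View pics/w10.png

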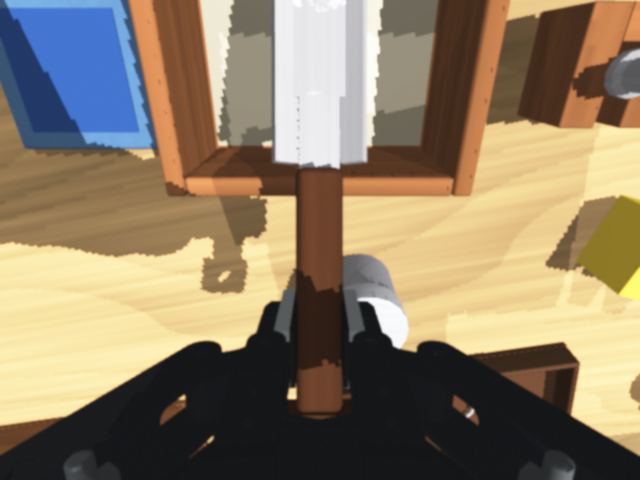

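The blade has cleared the cover with no contact. Lifting straight up.

Emit:
{"name": "send_rows", "arguments": {
  "dp": [
    [3, -0.6, 15],
    [5, -1, 40],
    [5, -1, 75],
    [5, -1, 110],
    [5, -1, 130]
  ],
  "rot": [
    [0, 0, 0],
    [0, 0, 0],
    [0, 0, 0],
    [0, 0, 0],
    [0, 0, 0]
  ]
}}

```text
time: 14.7
tool_pos: [642.9, -4.8, 262.2]
tcp_rot: [168.8, -0.0, 78.8]
ft_force: [0.1, 0.0, -1.9]
finger_gap: 16.1
```

Emit:
{"name": "send_rows", "arguments": {
  "dp": [
    [0, 0, 0],
    [0, 0, 0],
    [0, 0, 0],
    [0, 0, 0]
  ],
  "rot": [
    [0, 0, 0],
    [0, 0, 0],
    [0, 0, 0],
    [0, 0, 0]
  ]
}}

```text
time: 15.2
tool_pos: [641.6, -4.7, 257.3]
tcp_rot: [169.1, 0.0, 78.8]
ft_force: [0.6, 0.3, -1.0]
finger_gap: 16.3
```

```bash
python3 - <<'E'
from h import *
from bench import vision,r
d=snap('w11');s=d['s'];print(s['time'],s['tool_pos'],s['tcp_rot'],s['ft_force'],s['finger_gap'],abs(s['qd']).max())
t=vision.snapshot('scene');p=vision.snapshot('top')
cv2.imwrite("pics/s11.png",t["pixels"][:,:,::-1]);cv2.imwrite("pics/w11.png",d["pixels"][:,:,::-1]);cv2.imwrite("pics/t11.png",p["pixels"][:,:,::-1])
W=cloud(d,d['T'])
for v in (20,60,100,140,170,200,250): print(v,W[v,320].round(1),d['depth'][v,320])
Wt=cloud(p)
for n,(u,v) in dict(vase=(490,288)).items(): print(Wt[v,u])
# vs before
b=load('top0');diff=np.abs(b['pixels'].astype(int)-p['pixels']).max(2)>60
cv2.imwrite('pics/diff.png',diff.astype(np.uint8)*255)
E
```

```text
15.2 [641.55405156  -4.68117207 257.28869004] [1.69113261e+02 2.35956363e-02 7.88085183e+01] [ 0.57248661  0.26928256 -0.99247413] 16.250991935406848 0.48410038115631937
20 [536.9  18.4 202.3] 143.24574
60 [550.7  15.7 207.4] 145.00325
100 [564.5  12.9 215.2] 144.56769
140 [578.3  10.2 222.7] 144.28566
170 [586.6   8.5 235.7] 136.54346
200 [596.2   6.6 241.1] 136.21548
250 [612.8   3.3 249.1] 136.83841
[ 381.459348   -413.01242982  131.28165802]
```

View pics/s11.png

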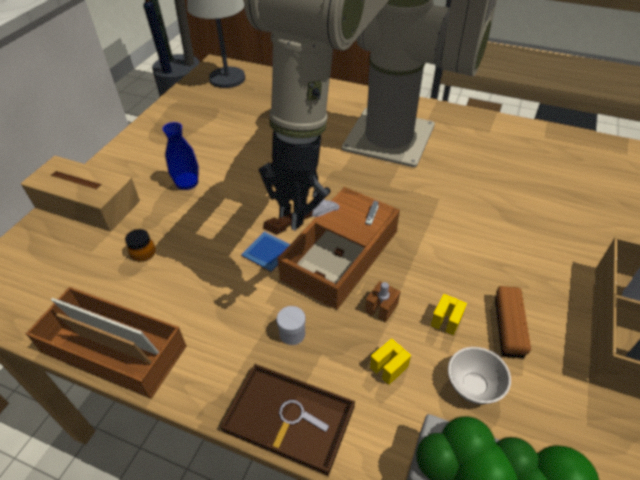

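View pics/w11.png

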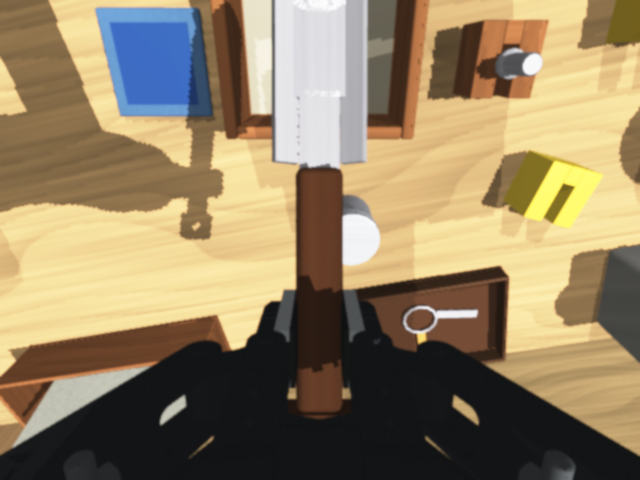

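View pics/t11.png

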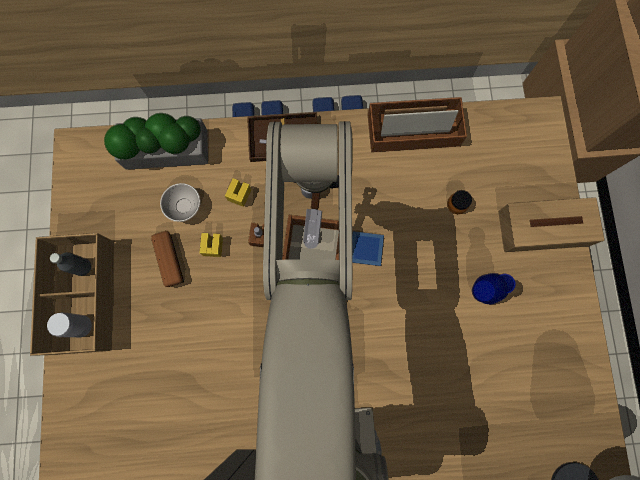

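```bash
python3 -c "
from bench import job
print(job.hand_in())"
```

```text
the job is handed in; nothing more can be done
None
```

I finished the job as asked and handed it in at about 15 s of the 45 s; no verdict was reported.

**What I did:**
- I drew the pin out and lowered it into the notch of the wooden block until I felt its flange touch down, at about 10 N. Then I let go of it.
- I gripped the shoehorn mid-handle and lifted it level. I tilted it up to 26° while sliding it out over the end wall, then raised it.

**Last checks:**
- **Shoehorn:** it is held at about 16 mm finger opening. The wrist force is close to its weight (about 1–2 N), so nothing else is touching it.
- **Height:** I work out the blade tip to be about 180 mm above the table, over 10 cm above the top of the box. The wrist depth readings along the blade agree with its slope, but the tip itself was outside the wrist picture.
- **Pin:** the scene and wrist pictures show it still upright in the notch.
- **Bystanders:** by eye, the vase, tin, brush, bowl, polish and clipper look unmoved. In the last overhead view the arm hides the tin and clipper, so I checked those two in the scene view.

**What disagreed:** the wrist camera's sideways calibration was off by about 2 mm. I corrected for it by comparing the held pin with the notch in the picture. A 6 N upward force showed each time the gripper closed and was gone after lifting.

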